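# Gauge a fuselage former and stand it in the building jig

## Robot

A 7-joint arm with a two-finger parallel gripper is mounted at the origin on the work surface. World frame = base frame: x ahead of the robot, y to its left, z up, the work surface at z = 0. Lengths are in m, angles in rad, forces in N, time in s.
With the tool pointing down it reaches from about 0.425 to 0.95 m from the base axis. Payload 4.7 kg.
Tool frame: the origin (TCP) lies at the very end of the fingers, on their centre line; the grasp point (between the pads) lies 19 mm behind it; z points along the fingers, y is the direction in which the jaws open and shut (so a half turn about z gives the same grasp; the last joint's range is limited). The gripper opens to 87 mm and grips with 3 to 60 N. Pads are 19 mm wide; open, the fingers measure 117 mm over their backs; the gripper's body (75 mm by 190 mm) begins 51 mm behind the grasp point.
Start: joints at [-1.296, 0.469, -0.049, 1.532, 0.024, 1.141, -0.082], TCP at [0.202, 0.644, 0.223] pointing down, gripper open.
Joint ranges: [-2.59, 2.59], [-0.33, 1.99], [-1.39, 1.29], [0.1, 2.45], [-1.04, 4.18], [0.21, 1.99], [-2.66, 2.66]. Speed limits (rad/s): [2.57, 2.57, 3.14, 3.14, 3.14, 3.14, 3.14].

## Interface

Orientations are given as a unit quaternion [x, y, z, w].
In Python, from workcell import * gives the robot as it stands.
- The arm moves only by the tool play_rows, never from a script. Its argument "deltas" is one flat list of numbers, 7 for each row, row after row: the shift along the tool's x, y, z in cm, then the turn, a rotation vector about the tool's x, y, z in rad, then the closure, from 0 (fully open) to 1 (shut). In form: [x, y, z, wx, wy, wz, grip, x, y, z, wx, wy, wz, grip, ...]. A call has 1 to 12 rows; each row is the pose to reach, as a shift and turn from the pose commanded when the call began, along the tool's axes at that moment; what a row does not reach only later rows make up. A row lasts 1/8 s, in which the tool goes at most 62.5 mm and 10.7 degrees, less where a joint would pass 70% of its speed; a pose out of reach is approached as far as the arm can. A call with a gripper value outside its range is refused whole. The fingers move at their own pace and stop on an object; "squeeze" is the grip in N (left out, the last holds). Time passes only in rows, so rows that repeat a pose let the fingers close. It gives the time, the measured TCP pose, the force and the opening at its end, in the units of the state.
- observe(): the state, without advancing time (a new reading comes with each control period).
- grab_frame(name): name is "scene" or "top" or "wrist"; returns a dict with "image" (420x560x3 uint8, red, green, blue), "mtx" (3x3 intrinsics, pixels), "extrinsics" (4x4, takes a point from camera to world coordinates). Camera axes: x right, y up, looking along -z (the intrinsics and any distortion apply to the point x, -y, -z); pixel columns grow to the right and rows downward; lengths in m; the calibration is good to about 2 mm. A picture is of the moment at which its call begins. There is no depth.
- close_job(): hands the job in, once; it reports no verdict.
The state is a dict: "t": time; "joint_positions": joint angles; "qvel": joint speeds; "effort": joint torques, N m; "position": TCP position; "tool_rot": TCP orientation; "force": force on the tool from outside, world axes, zero at the start; "torque": the same for the moment, N m; "finger_gap": finger opening in m.
Only numpy, scipy, OpenCV 4.12 (cv2) and the standard library are available. Lean on these libraries where they do the work, as an engineer would, in place of code of your own. Each camera call takes 0.05 s, during which the arm holds its last target.

## Task

Of the three plywood formers standing on the cutting mat, take the one of middle thickness and check it on the slot gauge: first lower it fully home into the wide go slot, then set it squarely on the mouth of the narrow no-go slot to see that it stops there. Then stand it upright in the empty slot of the building jig, lowering it fully home before you let go, and leave it there. Leave the other two formers standing where they are and do not disturb the other things on the mat.

Things in the scene. Friction and masses are not known exactly. Their poses are not given: they have to be found in the camera images.
- former_medium_center (a point): Plywood fuselage former standing on its flat lower edge: outline 50 mm wide and 74 mm tall, straight sides with a small notch, half-round top (radius 25 mm); 9 mm thick. The point is its centre, 37 mm above its lower edge; x runs through the thickness, y across the 50 mm width, z up. Symmetric, so a half turn is the same. About 22 g. The former to gauge and fit: pinch it across its thickness near the top, since the slots take its lowest 16 mm.
- former_medium: The medium former itself; origin at the centre of its lower edge, axes as above.
- former_thin_center (a point): Plywood fuselage former standing on its flat lower edge: outline 50 mm wide and 74 mm tall, straight sides with a small notch, half-round top (radius 25 mm); 6 mm thick. The point is its centre, 37 mm above its lower edge; x runs through the thickness, y across the 50 mm width, z up. Symmetric, so a half turn is the same. About 16 g, tips easily; stays where it is.
- former_thick_center (a point): Plywood fuselage former standing on its flat lower edge: outline 50 mm wide and 74 mm tall, straight sides with a small notch, half-round top (radius 25 mm); 13 mm thick. The point is its centre, 37 mm above its lower edge; x runs through the thickness, y across the 50 mm width, z up. Symmetric, so a half turn is the same. About 32 g; stays where it is.
- gauge: Fixed aluminium slot gauge block lying on the mat, 100 (x) by 78 (y) by 22 mm tall, with two parallel slots cut in its top along its y. Origin at the centre of its underside.
- go_slot (a point): Centre of the mouth of the go slot (the wide one, in the -x half of the gauge), level with the block's top, 22 mm above the mat: slot 11 mm wide (x) with 1 mm chamfered mouth, 60 mm long (y), 16 mm deep. z up. The medium former fully home has its centre 21 mm above this point.
- nogo_slot (a point): Centre of the mouth of the no-go slot (the narrow one, in the +x half of the gauge), 50 mm from the go slot, level with the block's top: 7.5 mm wide (x), no chamfer, 60 mm long (y), 16 mm deep. The medium former stopped on it has its centre 37 mm above this point.
- station (a point): Centre of the mouth of the empty station of the fixed building jig: a pale wooden block, 44 (x) by 78 (y) mm, its top 28 mm above the mat, with one slot 11 mm wide (x) with 1 mm chamfered mouth, 60 mm long (y), 16 mm deep. z up. A former fully home has its centre 21 mm above this point. On the same board, 92 mm along +x, stands a smaller tail former fixed in place, its top 62 mm above the mat.
- paint_jar: Squat glass paint jar, 36 mm across, 45 mm tall, loose bystander; origin at the centre of its underside.
- glue_bottle: Slim glue bottle, 28 mm across, 75 mm tall, loose bystander; origin at the centre of its underside.
- sanding_block: Cork sanding block, 70 (x) by 30 by 20 mm, loose bystander; origin at the centre of its underside.
Mind the look-alikes: they are no part of the job. Leave any purple or yellow look-alike of the former_medium alone.

How it is judged:
By the outcome, as a careful person would: the job done as asked, in the order asked, and still so for the second after the job is handed in, with the robot touching nothing.
It also fails if it takes over 61 s, if anything falls off the work surface, if the arm or the gripper's body presses on something with over 40 N, if the wrist force passes 120 N, or if a joint passes its speed limit or range.

## Working session

There is one attempt and no reset: what is moved stays moved. The work goes in short steps, Python scripts to look and compute and a tool call to move; the robot and the scene stay as the last step left them, time stands still between calls to the robot, and variables do not carry over. Pictures are saved under pics/ and viewed, and the job is handed in when it is done.

Besides the shell and the picture viewer there is one more tool, called as name(argument=value, ...) on one line, values as JSON. play_rows: Moves the arm, as the interface text tells. Its arguments: {"type":"object","properties":{"deltas":{"type":"array","items":{"type":"number"}},"squeeze":{"type":"number"}},"required":["deltas"]}

```bash
mkdir -p pics; ls
python3 - <<'E'
from workcell import *
import cv2,json,numpy as np
for n in ["scene","top","wrist"]:
    f=grab_frame(n); cv2.imwrite(f"pics/{n}0.png",f["image"][:,:,::-1])
    np.savez(f"pics/{n}0.npz",**{k:f[k] for k in("image","mtx","extrinsics")})
    print(n,[k for k in f],f["mtx"].tolist(),np.round(f["extrinsics"],3).tolist())
print(observe())
E
```

```text
pics
scene ['image', 'mtx', 'extrinsics'] [[384.5454956550552, 0.0, 276.33447650801685], [0.0, 384.5454956550552, 207.02310729164424], [0.0, 0.0, 1.0]] [[0.772, -0.433, 0.466, 0.87], [0.636, 0.546, -0.545, -0.36], [-0.018, 0.717, 0.697, 0.563], [0.0, 0.0, 0.0, 1.0]]
top ['image', 'mtx', 'extrinsics'] [[444.9264373781278, 0.0, 275.7504382115519], [0.0, 444.9264373781278, 204.7929124400401], [0.0, 0.0, 1.0]] [[-0.024, 0.984, -0.179, 0.363], [-0.999, -0.019, 0.028, 0.026], [0.024, 0.179, 0.983, 1.096], [0.0, 0.0, 0.0, 1.0]]
wrist ['image', 'mtx', 'extrinsics'] [[329.8387322183249, 0.0, 272.70634274974236], [0.0, 329.8387322183249, 209.1906297790768], [0.0, 0.0, 1.0]] [[0.298, -0.925, -0.235, 0.137], [0.954, 0.289, 0.076, 0.665], [-0.002, -0.247, 0.969, 0.383], [0.0, 0.0, 0.0, 1.0]]
{'t': 0.15, 'joint_positions': array([-1.29591459,  0.46927261, -0.04857505,  1.53338254,  0.02412661,
        1.1409872 , -0.08233708]), 'qvel': array([-0.00097856, -0.00421202, -0.00051304, -0.00241304,  0.00026111,
       -0.00128401,  0.00117986]), 'effort': array([ 6.43852400e-04, -5.08428776e+01, -8.07541679e-02, -2.36419827e+01,
       -6.13567396e-02,  3.56047635e-02,  1.12885109e-04]), 'position': array([0.20178359, 0.64367659, 0.22174503]), 'tool_rot': array([ 1.51316811e-01,  9.88485047e-01, -7.28131701e-04, -7.25458442e-05]), 'force': array([ 0.2565686 , -0.04386443, -0.24373212]), 'torque': array([ 0.00969479, -0.01622265, -0.02591131]), 'finger_gap': 0.08717271728597922}
```

View pics/scene0.png

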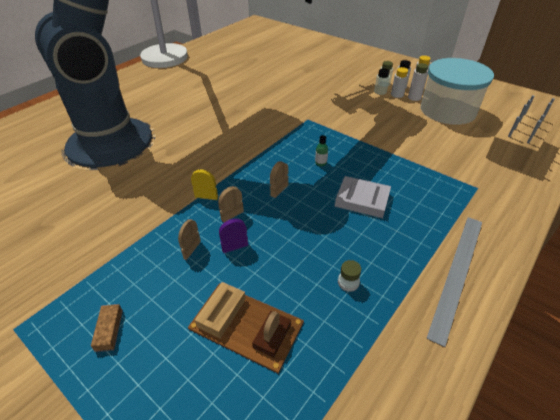

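View pics/top0.png

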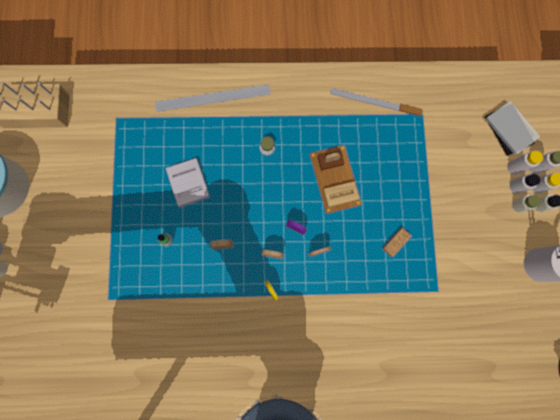

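View pics/wrist0.png

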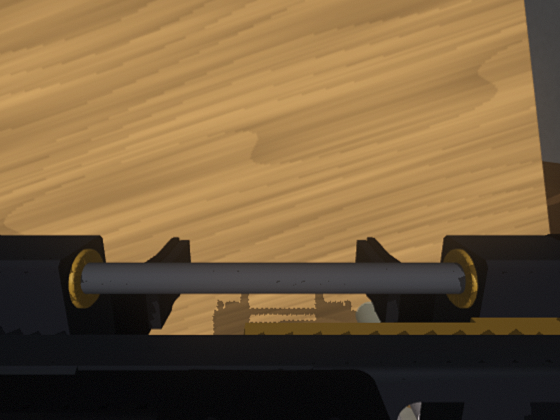

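The plywood candidates in the top view are at (221,244), (272,254) and (319,251). The look-alikes are purple at (297,227) and yellow at (271,290). Next I'll zoom in to compare their thicknesses.

```bash
cat > h.py <<'E'
import numpy as np,cv2
from scipy.spatial.transform import Rotation as R
def load(n):
    d=np.load(f"pics/{n}.npz"); return d
def ray(f,u,v):
    K=f["mtx"];E=f["extrinsics"]
    p=np.linalg.inv(K)@np.array([u,v,1.]); d=np.array([p[0],-p[1],-p[2]])
    return E[:3,3],E[:3,:3]@d
def at(f,u,v,z):
    o,d=ray(f,u,v); return o+d*(z-o[2])/d[2]
def proj(f,P):
    P=np.atleast_2d(P);E=f["extrinsics"]; c=(P-E[:3,3])@E[:3,:3]
    q=np.c_[c[:,0],-c[:,1],-c[:,2]]@f["mtx"].T
    return q[:,:2]/q[:,2:]
E
python3 - <<'E'
from h import *
t=load("top0")["image"][:,:,::-1];s=load("scene0")["image"][:,:,::-1]
a=cv2.resize(t[205:305,200:340],(784,560),interpolation=cv2.INTER_CUBIC)
cv2.imwrite("pics/a.png",a)
cv2.imwrite("pics/b.png",cv2.resize(s[150:270,160:310],(750,600),interpolation=cv2.INTER_CUBIC))
f=load("top0")
for u,v in [(221,244),(272,254),(319,251)]: print(at(f,u,v,.074))
E
```

```text
[0.46008352 0.1244809  0.074     ]
[0.43463281 0.00812955 0.074     ]
[ 0.43907857 -0.10000369  0.074     ]
```

View pics/a.png

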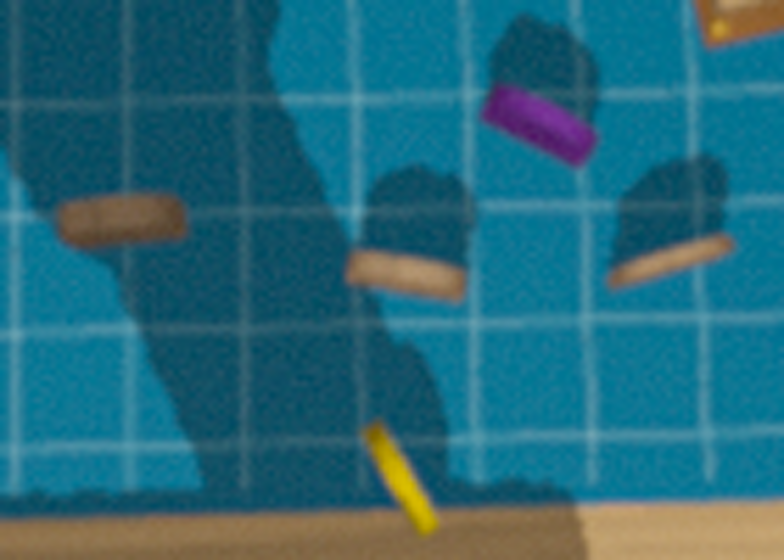

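View pics/b.png

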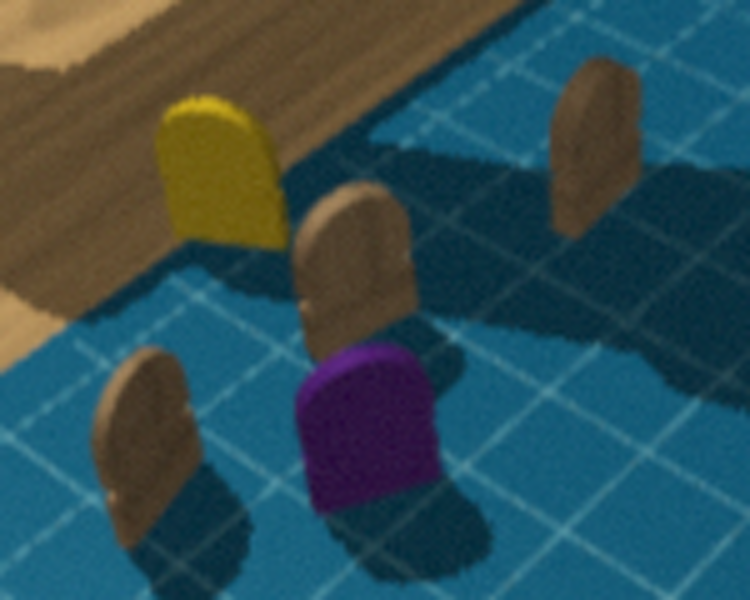

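Apparent thickness puts the left one at thick, the centre one (272,254) at medium and the right one (319,251) at thin. Now the gauge and jig.

Run:
```python
from h import *
t=load("top0")["image"][:,:,::-1];s=load("scene0")["image"][:,:,::-1]
def c(im,y,x,h,w,k,n): cv2.imwrite(n,cv2.resize(im[y:y+h,x:x+w],(w*k,h*k),interpolation=cv2.INTER_CUBIC))
c(t,150,155,65,65,8,"pics/c.png");c(t,140,300,80,70,7,"pics/d.png");c(s,165,320,65,90,7,"pics/e.png")
```

```text
(no output)
```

View pics/c.png

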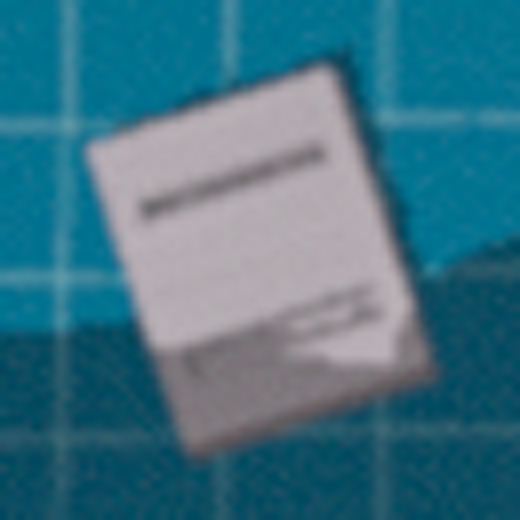

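View pics/d.png

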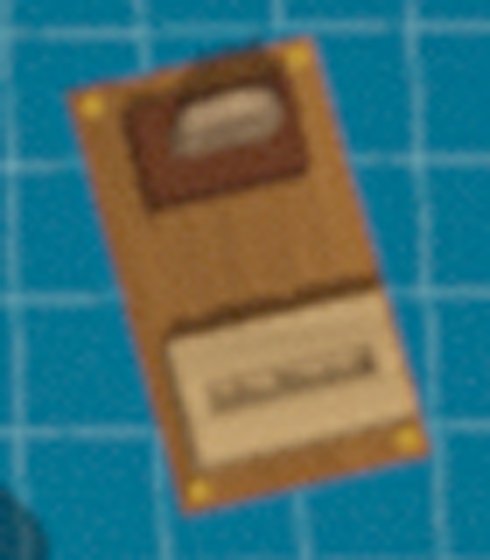

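View pics/e.png

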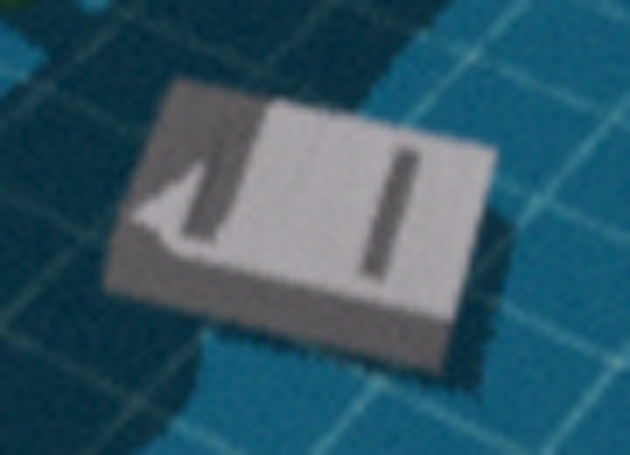

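```bash
cat >> h.py <<'E'
from scipy.optimize import least_squares
def fitplanar(f,local,uv,z,x0):
    local=np.array(local,float);uv=np.array(uv,float)
    def res(p):
        c,s=np.cos(p[2]),np.sin(p[2]);P=np.c_[p[0]+c*local[:,0]-s*local[:,1],p[1]+s*local[:,0]+c*local[:,1],np.full(len(local),z)]
        return (proj(f,P)-uv).ravel()
    r=least_squares(res,x0); return r.x,np.round(res(r.x).reshape(-1,2),1)
E
python3 - <<'E'
from h import *
f=load("top0")
G=np.array([[88,148],[335,62],[432,367],[186,446]])/8+[155,150]
print(fitplanar(f,[[.05,.039],[.05,-.039],[-.05,-.039],[-.05,.039]],G,.022,[.6,.2,0]))
S=np.array([[168,338],[382,288],[414,412],[200,466]])/7+[300,140]
p,r=fitplanar(f,[[.022,.039],[.022,-.039],[-.022,-.039],[-.022,.039]],S,.028,[.6,-.1,0]);print(p,r)
S=np.array([[212,400],[375,360]])/7+[300,140]
print([at(f,*q,.028) for q in S], np.mean([at(f,*q,.028) for q in S],0))
# formers: top ridge ends rough
M=np.array([[345,268],[465,285]])/5.6+[200,205]
print([at(f,*q,.05) for q in M])
for u,v in [(164,239)]:print('glue',at(f,u,v,.075))
for u,v in [(268,143)]:print('jar',at(f,u,v,.045))
for u,v in [(297,227),(271,290)]:print('dis',at(f,u,v,.06))
E
```

```text
(array([0.62022103, 0.21143531, 0.3140094 ]), array([[ 0.4, -0.3],
       [-0.3,  0.6],
       [-0.1, -0.3],
       [ 0.1,  0. ]]))
[ 0.58189191 -0.16729717  0.21530909] [[ 0.   0.5]
 [-0.2  0.5]
 [ 0.1 -0.3]
 [ 0.1 -0.7]]
[array([ 0.57374785, -0.13896436,  0.028     ]), array([ 0.58699297, -0.19721235,  0.028     ])] [ 0.58037041 -0.16808835  0.028     ]
[array([0.43952503, 0.03198557, 0.05      ]), array([ 0.43131602, -0.01804309,  0.05      ])]
glue [0.47427413 0.25434202 0.075     ]
jar [0.7092595  0.01130334 0.045     ]
dis [ 0.4974779  -0.05226769  0.06      ]
dis [0.3536413  0.01202406 0.06      ]
```

```bash
cat > d.py <<'E'
import sys
from workcell import *
from h import *
def delta(x,y,z,psi):
    s=observe();Rm=R.from_quat(s["tool_rot"])
    c,q=np.cos(psi),np.sin(psi)
    # tool y=(c,q,0), z=(0,0,-1), x=y×z=(-q,c,0)... check
    yv=np.array([c,q,0]);zv=np.array([0,0,-1.]);xv=np.cross(yv,zv)
    Rt=R.from_matrix(np.c_[xv,yv,zv])
    d=Rm.inv().apply(np.array([x,y,z])-s["position"])*100
    w=(Rm.inv()*Rt).as_rotvec()
    print("t",round(s["t"],2),"pos",np.round(s["position"],4),"psi",np.round(np.arctan2(Rm.as_matrix()[1,1],Rm.as_matrix()[0,1]),3),"tilt",np.round(Rm.as_matrix()[:2,2],4),"gap",round(s["finger_gap"],4),"F",np.round(s["force"],2))
    print("d",np.round(d,2).tolist(),"w",np.round(w,3).tolist())
if __name__=="__main__": delta(*map(float,sys.argv[1:5]))
E
python3 d.py .648 .125 .2 .314
```

```text
t 0.15 pos [0.2018 0.6437 0.2217] psi 1.267 tilt [-0.0004 -0.0014] gap 0.0872 F [ 0.26 -0.04 -0.24]
d [-58.09, -36.14, 2.23] w [-0.001, 0.001, 0.953]
```

play_rows(deltas=[-4.8,-3.0,0.2,0,0,0.08,0,-9.7,-6.0,0.4,0,0,0.16,0,-14.5,-9.0,0.6,0,0,0.24,0,-19.4,-12.0,0.8,0,0,0.32,0,-24.2,-15.1,1.0,0,0,0.4,0,-29.1,-18.1,1.2,0,0,0.48,0,-33.9,-21.1,1.4,0,0,0.56,0.1,-38.8,-24.1,1.6,0,0,0.64,0.2,-43.6,-27.1,1.8,0,0,0.72,0.3,-48.5,-30.1,2.0,0,0,0.8,0.4,-53.3,-33.1,2.1,0,0,0.87,0.5,-58.1,-36.1,2.2,0,0,0.95,0.5])

```text
t: 1.65
position: [0.6491, 0.1246, 0.2003]
tool_rot: [0.588, 0.809, 0.0, -0.0]
force: [0.1, 1.0, -0.3]
finger_gap: 0.0453
```

```bash
cat > g.py <<'E'
import sys
from workcell import *
import numpy as np,cv2
n,cam=sys.argv[1:3]
f=grab_frame(cam); cv2.imwrite(f"pics/{n}.png",f["image"][:,:,::-1]); np.savez(f"pics/{n}.npz",**{k:f[k] for k in("image","mtx","extrinsics")})
E
python3 d.py .648 .125 .2 .314; python3 g.py w1 wrist;python3 d.py .648 .125 .2 .314
```

```text
t 1.65 pos [0.6491 0.1246 0.2003] psi 0.315 tilt [-0.0004  0.0003] gap 0.0453 F [ 0.08  0.96 -0.26]
d [0.08, -0.09, 0.03] w [-0.0, -0.0, 0.001]
t 1.7 pos [0.6538 0.1147 0.2004] psi 0.303 tilt [ 0.0049 -0.0071] gap 0.0446 F [ 4.14 -6.02  1.51]
d [1.16, -0.25, 0.03] w [0.003, 0.008, -0.011]
```

View pics/w1.png

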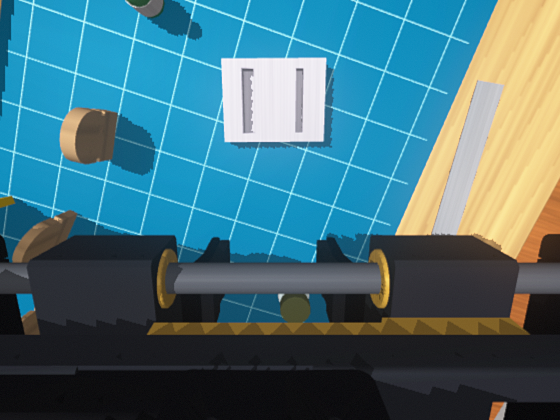

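```bash
python3 g.py w1b wrist; python3 d.py .648 .125 .2 .314
python3 - <<'E'
from h import *
t=load("w1b")["image"][:,:,::-1]
print(np.round(load("w1b")["extrinsics"]-load("w1")["extrinsics"],4)[:3,3])
cv2.imwrite("pics/f.png",cv2.resize(t[35:160,200:350],(750,625)[:2],interpolation=cv2.INTER_CUBIC)[:600])
E
```

```text
t 1.75 pos [0.6516 0.1172 0.2003] psi 0.305 tilt [ 0.0023 -0.0055] gap 0.0441 F [-0.71 -0.06  0.08]
d [0.85, -0.11, 0.02] w [0.0, 0.006, -0.009]
[ 0.0046 -0.0084 -0.0005]
```

View pics/f.png

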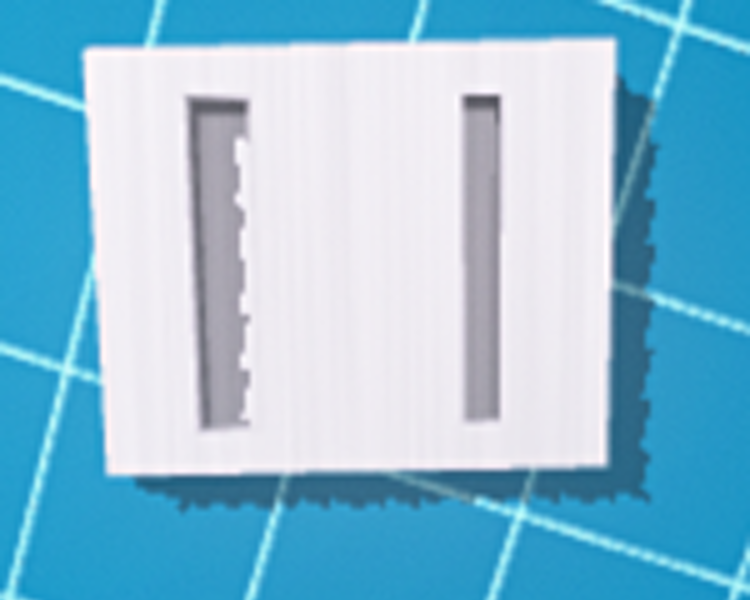

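```bash
python3 - <<'E'
from h import *
f=load("w1b")
G=np.array([[84,48],[616,39],[608,467],[107,475]])/5+[200,35]
p,r=fitplanar(f,[[-.05,.039],[.05,.039],[.05,-.039],[-.05,-.039]],G,.022,[.6,.2,.3]);print(p,r)
G=np.array([[463,96],[500,95],[500,421],[463,421]])/5+[200,35]
q,r=fitplanar(f,[[-.00375,.03],[.00375,.03],[.00375,-.03],[-.00375,-.03]],G,.022,[.6,.2,.3]);print(q,r)
R2=np.array([[np.cos(p[2]),-np.sin(p[2])],[np.sin(p[2]),np.cos(p[2])]])
print('go',p[:2]+R2@[-.025,0],'nogo',p[:2]+R2@[.025,0])
E
python3 d.py .44 -.075 .2 -.163
```

```text
[0.62146721 0.21095847 0.31938659] [[ 0.   0.1]
 [ 0.   0. ]
 [-0.2 -0.1]
 [ 0.1 -0. ]]
[0.64502621 0.21864403 0.32161032] [[-0.3 -0.3]
 [ 0.3 -0.3]
 [ 0.1  0.2]
 [-0.1  0.4]]
go [0.59773151 0.20310886] nogo [0.64520292 0.21880807]
t 1.75 pos [0.6516 0.1172 0.2003] psi 0.305 tilt [ 0.0023 -0.0055] gap 0.0441 F [-0.71 -0.06  0.08]
d [-11.97, -25.96, 0.08] w [0.002, 0.006, 0.468]
```

play_rows(deltas=[-1.5,-3.0,0,0,0,0.06,0.5,-3.5,-7.0,0,0,0,0.14,0.5,-5.6,-11.5,0,0,0,0.22,0.5,-7.8,-16.0,0,0,0,0.3,0.5,-9.8,-20.0,0,0,0,0.38,0.5,-11.5,-23.5,0,0,0,0.44,0.5,-12.4,-25.5,0,0,0,0.47,0.5,-12.6,-26.0,0,0,0,0.477,0.5,-12.6,-26.0,0,0,0,0.477,0.5,-12.6,-26.0,0,0,0,0.477,0.5])

```text
t: 3.0
position: [0.4415, -0.0739, 0.2005]
tool_rot: [0.761, 0.649, 0.0, 0.0]
force: [0.5, 0.1, -0.1]
finger_gap: 0.0435
```

```bash
python3 d.py .44 -.075 .2 -.163; python3 g.py w2 wrist;python3 d.py .44 -.075 .2 -.163
```

```text
t 3.0 pos [ 0.4415 -0.0739  0.2005] psi -0.158 tilt [ 0.0004 -0.0002] gap 0.0435 F [ 0.5   0.08 -0.09]
d [-0.13, -0.14, 0.05] w [0.0, 0.0, 0.005]
t 3.05 pos [ 0.4414 -0.0741  0.2005] psi -0.158 tilt [ 0.0002 -0.0003] gap 0.0435 F [-0.67  0.54 -0.52]
d [-0.12, -0.12, 0.05] w [0.0, 0.0, 0.005]
```

View pics/w2.png

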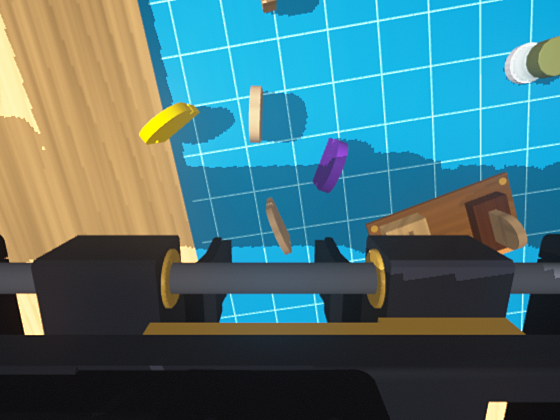

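In w2, the medium former is at about (256,113) in the middle, the thin one at (279,225), the purple one at (331,165) and the yellow one at (168,122). A crop will give me the edges.

Run:
```python
from h import *
t=load("w2")["image"][:,:,::-1]
cv2.imwrite("pics/g.png",cv2.resize(t[75:155,225:325],(800,640),interpolation=cv2.INTER_CUBIC)[:600])
# model overlay for medium for the estimate
f=load("w2")
```

```text
(no output)
```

View pics/g.png

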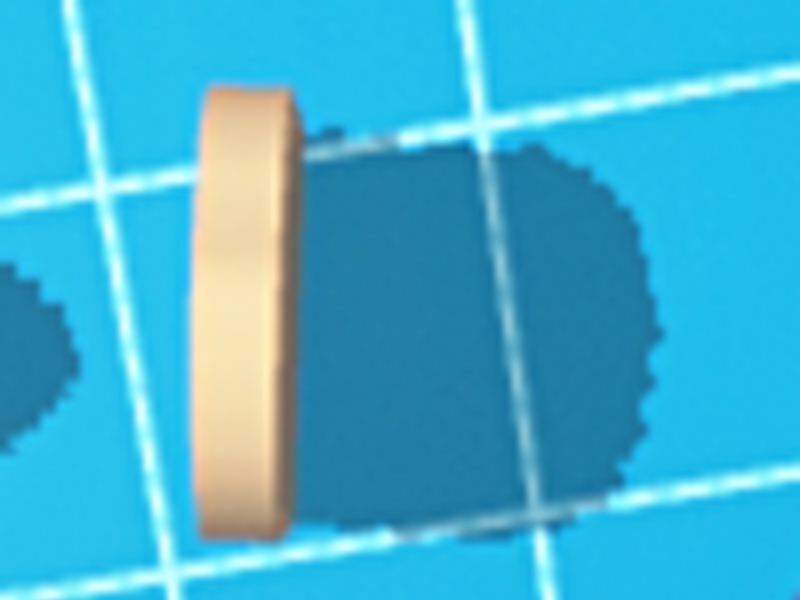

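Next I'll fit the silhouette by thickness (6, 9 and 13 mm) to confirm which former this is and get its pose.

```bash
cat >> h.py <<'E'
def hull_pts(p,T,z0=0.0):
    a=np.linspace(0,np.pi,40)
    yz=np.r_[np.c_[.025*np.cos(a),.049+.025*np.sin(a)],[[-.025,0],[.025,0]]]
    P=np.r_[np.c_[np.full(len(yz),T/2),yz],np.c_[np.full(len(yz),-T/2),yz]]
    c,s=np.cos(p[2]),np.sin(p[2])
    return np.c_[p[0]+c*P[:,0]-s*P[:,1],p[1]+s*P[:,0]+c*P[:,1],P[:,2]+z0]
def fitmask(f,mask,T,x0,z0=0.0,box=None):
    from scipy.optimize import minimize
    u0,v0,u1,v1=box; K=8
    m=cv2.resize(mask[v0:v1,u0:u1].astype(np.float32),None,fx=K,fy=K,interpolation=cv2.INTER_LINEAR)>.5
    def cost(p):
        q=(proj(f,hull_pts(p,T,z0))-[u0-.5,v0-.5])*K-.5
        im=np.zeros(m.shape,np.uint8); cv2.fillConvexPoly(im,cv2.convexHull(q.astype(np.float32)).round().astype(np.int32),1)
        return np.logical_xor(im>0,m).sum()/K/K
    best=None
    x=np.array(x0,float)
    for k in range(3):
        sim=np.vstack([x]+[x+d for d in np.diag([.004,.004,.08])/(k+1)])
        r=minimize(cost,x,method="Nelder-Mead",options=dict(initial_simplex=sim,xatol=1e-5,fatol=.01)); x=r.x
    return x,r.fun,m.sum()/K/K
E
python3 - <<'E'
from h import *
f=load("w2");im=f["image"].astype(int)
mask=(im[:,:,0]>im[:,:,2]+10)
for name,box,x0 in [("mid",(240,78,272,150),(.435,.007,-.163)),("right",(258,190,300,252),(.44,-.1,.26))]:
    for T in (.006,.009,.013): print(name,T,fitmask(f,mask,T,x0,0,box))
E
```

```text
mid 0.006 (array([ 0.43613756,  0.00469328, -0.19127517]), np.float64(119.65625), np.float64(686.625))
mid 0.009 (array([ 0.43698973,  0.00464132, -0.19404028]), np.float64(66.765625), np.float64(686.625))
mid 0.013 (array([ 0.43879493,  0.00431482, -0.18079272]), np.float64(286.109375), np.float64(686.625))
right 0.006 (array([ 0.44112985, -0.1091236 ,  0.25329188]), np.float64(46.328125), np.float64(619.8125))
right 0.009 (array([ 0.44116056, -0.10924005,  0.18060546]), np.float64(144.921875), np.float64(619.8125))
right 0.013 (array([ 0.44118225, -0.11152204,  0.09909344]), np.float64(274.1875), np.float64(619.8125))
```

```bash
python3 - <<'E'
from h import *
f=load("w2");im=f["image"].copy()
q=cv2.convexHull((proj(f,hull_pts((.437,.0046,-.194),.009))).astype(np.float32))
a=cv2.resize(im[75:155,225:325,::-1],(800,640),interpolation=cv2.INTER_CUBIC)
cv2.polylines(a,[((q-[225-.5,75-.5])*8-.5).astype(np.int32)],True,(0,0,255),1)
cv2.imwrite("pics/g2.png",a[:600])
E
python3 d.py .437 .005 .1 -.18
```

```text
t 3.05 pos [ 0.4414 -0.0741  0.2005] psi -0.158 tilt [ 0.0002 -0.0003] gap 0.0435 F [-0.67  0.54 -0.52]
d [7.74, -1.68, 10.04] w [0.0, 0.0, 0.022]
```

View pics/g2.png

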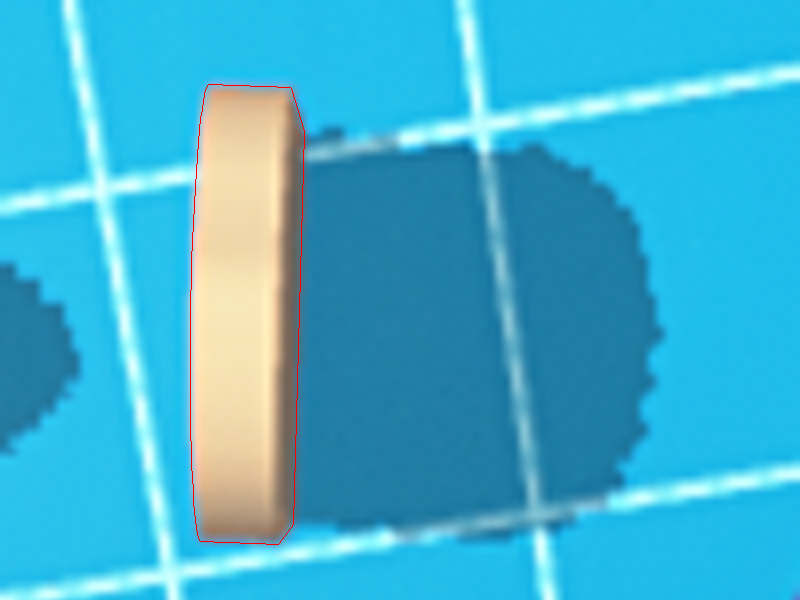

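The overlay matches the outline to within a pixel. Going to the grasp.

play_rows(deltas=[2.0,-0.4,1.5,0,0,0.01,0.5,5.0,-1.1,4.5,0,0,0.02,0.5,7.3,-1.6,7.5,0,0,0.03,0.5,7.75,-1.65,9.0,0,0,0.032,0.5,7.75,-1.65,10.0,0,0,0.032,0.5,7.75,-1.65,10.0,0,0,0.032,0.5,7.75,-1.65,12.0,0,0,0.032,0.5,7.75,-1.65,14.0,0,0,0.032,0.5,7.75,-1.65,15.5,0,0,0.032,0.5,7.75,-1.65,16.1,0,0,0.032,0.5,7.75,-1.65,16.1,0,0,0.032,0.5], squeeze=20)

```text
t: 4.42
position: [0.4368, 0.004, 0.0396]
tool_rot: [0.772, 0.636, 0.0, 0.0]
force: [-0.2, 1.0, 0.8]
finger_gap: 0.0435
```

```bash
python3 d.py .437 .005 .039 -.19; python3 g.py w3 wrist
```

```text
t 4.42 pos [0.4368 0.004  0.0396] psi -0.193 tilt [0.0001 0.    ] gap 0.0435 F [-0.19  0.95  0.82]
d [0.11, 0.0, 0.06] w [0.0, -0.0, -0.003]
```

View pics/w3.png

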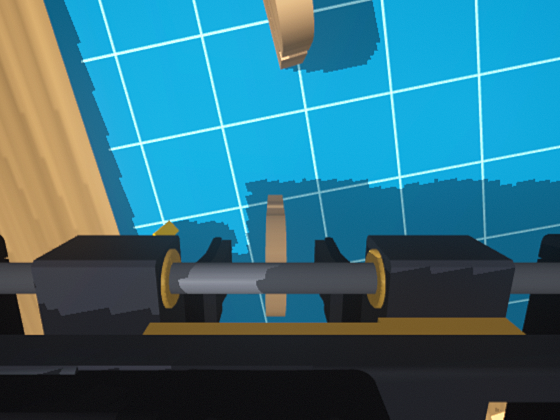

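The former sits between the fingers at (276,255). Closing the gripper gently.

play_rows(deltas=[0,0,0,0,0,0,0.7,0,0,0,0,0,0,0.85,0,0,0,0,0,0,1,0,0,0,0,0,0,1,0,0,0,0,0,0,1], squeeze=20)

```text
t: 5.1
position: [0.4365, 0.0043, 0.0395]
tool_rot: [0.772, 0.636, 0.0, -0.0]
force: [0.5, -0.2, -0.0]
finger_gap: 0.0088
```

```bash
python3 d.py .437 .005 .039 -.19; python3 g.py w4 wrist;  python3 g.py t4 top
```

```text
t 5.1 pos [0.4365 0.0043 0.0395] psi -0.192 tilt [-0.      0.0001] gap 0.0088 F [ 0.47 -0.15 -0.04]
d [0.08, 0.03, 0.05] w [-0.0, -0.0, -0.002]
```

View pics/w4.png

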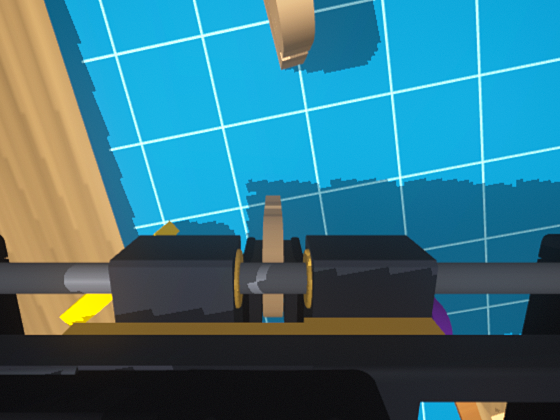

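```bash
python3 d.py .5977 .2031 .14 .319
```

```text
t 5.2 pos [0.4366 0.0042 0.0395] psi -0.192 tilt [-0.0001  0.0001] gap 0.0091 F [0.29 0.15 0.39]
d [22.6, 12.02, -10.05] w [-0.0, -0.0, -0.511]
```

play_rows(deltas=[0,0,-1.0,0,0,0,1,0,0,-3.0,0,0,0,1,0,0,-6.0,0,0,0,1,1.0,0.5,-8.5,0,0,-0.03,1,4.0,2.1,-10.0,0,0,-0.1,1,8.5,4.5,-10.0,0,0,-0.2,1,13.0,6.9,-10.0,0,0,-0.3,1,17.5,9.3,-10.0,0,0,-0.4,1,21.0,11.1,-10.0,0,0,-0.475,1,22.4,11.9,-10.0,0,0,-0.505,1,22.6,12.0,-10.0,0,0,-0.511,1,22.6,12.0,-10.0,0,0,-0.511,1])

```text
t: 6.7
position: [0.5968, 0.2014, 0.1396]
tool_rot: [0.587, 0.81, -0.001, -0.0]
force: [0.4, 0.6, -1.2]
finger_gap: 0.0094
```

play_rows(deltas=[0,0,0,0,0,0,1,0,0,0,0,0,0,1])

```text
t: 6.95
position: [0.5972, 0.2023, 0.1398]
tool_rot: [0.586, 0.81, -0.0, -0.0]
force: [1.1, 0.1, 0.1]
finger_gap: 0.0089
```

```bash
python3 d.py .5977 .2031 .14 .319; python3 g.py w5 wrist;  python3 g.py s5 scene
```

```text
t 6.95 pos [0.5972 0.2023 0.1398] psi 0.318 tilt [-0.0001 -0.    ] gap 0.0089 F [1.1  0.09 0.09]
d [0.06, 0.07, -0.02] w [-0.0, -0.0, -0.001]
```

View pics/w5.png

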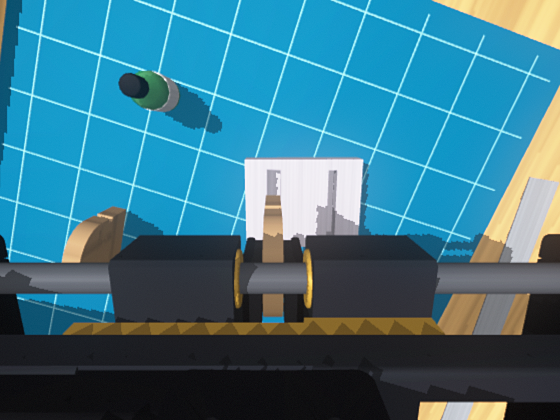

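View pics/s5.png

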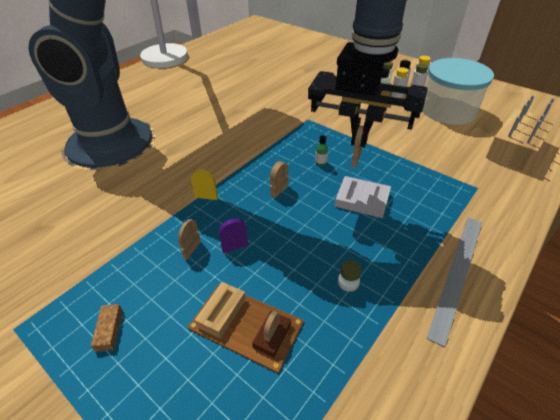

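The former is held and hangs at (272,215) over the go slot at (274,180). I'll overlay the predicted former and slots.

```bash
cat > ov.py <<'E'
from h import *
import sys
def ov(name,tcp,psi,slots,box,out,k=6,off=.0395):
    f=load(name);u0,v0,u1,v1=box
    a=cv2.resize(f["image"][v0:v1,u0:u1,::-1],None,fx=k,fy=k,interpolation=cv2.INTER_CUBIC)
    def pl(P,col,hull=False):
        q=proj(f,P).astype(np.float32)
        if hull:q=cv2.convexHull(q)[:,0]
        cv2.polylines(a,[((q-[u0-.5,v0-.5])*k-.5).round().astype(np.int32)],True,col,1)
    pl(hull_pts((tcp[0],tcp[1],psi),.009,tcp[2]-off),(0,0,255),True)
    for x,y,z,yaw,w in slots:
        c,s=np.cos(yaw),np.sin(yaw)
        pl(np.array([[x+c*i*w/2-s*j*.03,y+s*i*w/2+c*j*.03,z] for i,j in((1,1),(-1,1),(-1,-1),(1,-1))]),(0,200,0))
    cv2.imwrite(out,a)
GO=(.5977,.2031,.022,.319,.011);NG=(.6452,.2188,.022,.319,.0075);ST=(.5811,-.1677,.028,.215,.011)
E
python3 -c "
from ov import *
ov('w5',(.5972,.2023,.1398),.318,[GO,NG],(230,140,370,240),'pics/h.png',5)"
```

```text
(no output)
```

View pics/h.png

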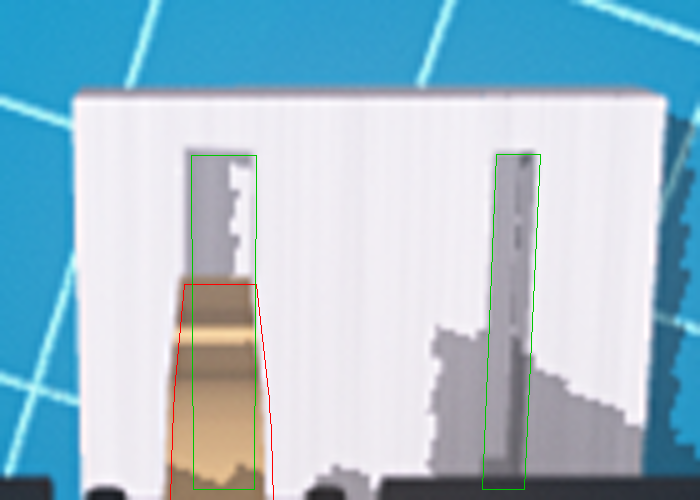

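Both the former and the slot appear shifted left by the same 3–4 crop pixels, so they line up relative to each other. Lowering into the go slot.

play_rows(deltas=[0.06,0.07,1.0,0,0,0,1,0.06,0.07,3.0,0,0,0,1,0.06,0.07,5.0,0,0,0,1,0.06,0.07,6.3,0,0,0,1,0.06,0.07,6.9,0,0,0,1,0.06,0.07,7.2,0,0,0,1,0.06,0.07,7.2,0,0,0,1])

```text
t: 7.92
position: [0.5982, 0.204, 0.0678]
tool_rot: [0.586, 0.81, 0.0, 0.0]
force: [-0.1, -0.3, -0.1]
finger_gap: 0.0088
```

```bash
python3 d.py .5977 .2031 .0455 .319; python3 g.py w6 wrist;  python3 g.py s6 scene; python3 -c "
from ov import *
ov('w6',(.5977,.2031,.0677),.319,[GO,NG],(200,140,360,240),'pics/h2.png',5)
s=load('s6')['image'][120:230,310:420,::-1];cv2.imwrite('pics/i.png',cv2.resize(s,None,fx=5,fy=5,interpolation=cv2.INTER_CUBIC))"
```

```text
t 7.92 pos [0.5982 0.204  0.0678] psi 0.319 tilt [0.0005 0.0003] gap 0.0088 F [-0.13 -0.25 -0.11]
d [-0.07, -0.08, 2.23] w [0.001, -0.0, -0.0]
```

View pics/h2.png

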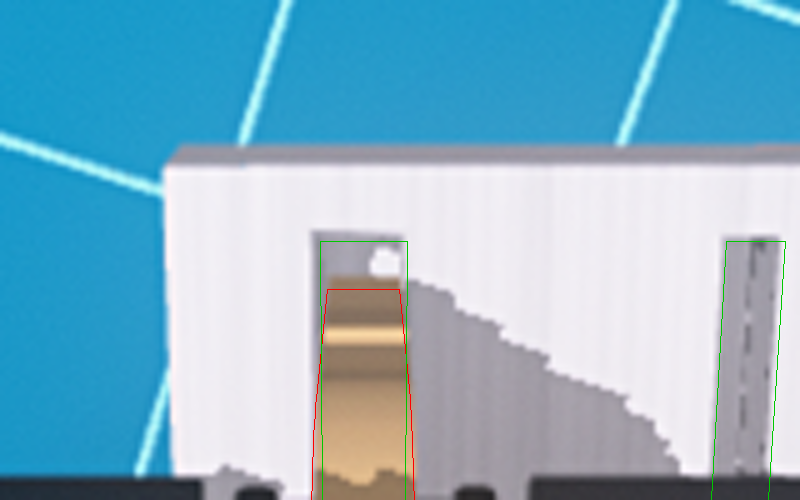

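View pics/i.png

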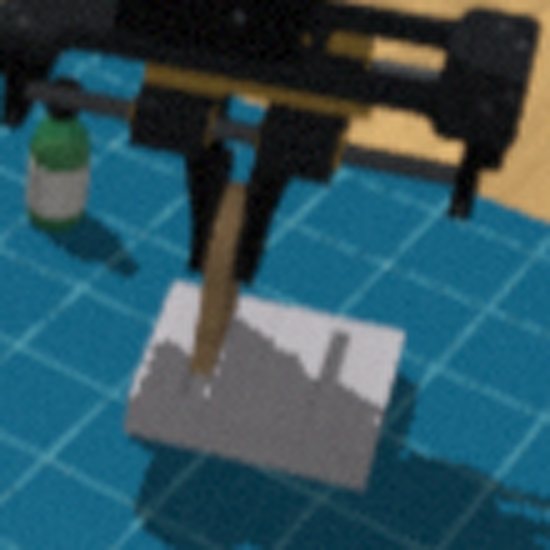

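The former's bottom edge centre is at crop x 365 and the slot mouth centre at 358, about 0.8 mm apart. That matches the measured TCP error, so I'll apply the correction and lower it home.

play_rows(deltas=[-0.07,-0.08,0,0,0,0,1,-0.07,-0.08,0.3,0,0,0,1,-0.07,-0.08,0.6,0,0,0,1,-0.07,-0.08,0.9,0,0,0,1,-0.07,-0.08,1.2,0,0,0,1,-0.07,-0.08,1.4,0,0,0,1,-0.07,-0.08,1.4,0,0,0,1])

```text
t: 8.9
position: [0.5973, 0.203, 0.0533]
tool_rot: [0.586, 0.81, -0.0, -0.0]
force: [-0.7, 0.1, -0.4]
finger_gap: 0.0092
```

```bash
python3 d.py .5977 .2031 .0455 .319
```

```text
t 8.9 pos [0.5973 0.203  0.0533] psi 0.319 tilt [-0.0003 -0.0001] gap 0.0092 F [-0.71  0.14 -0.39]
d [-0.0, 0.04, 0.78] w [-0.0, -0.0, -0.0]
```

play_rows(deltas=[0,0,0.3,0,0,0,1,0,0,0.5,0,0,0,1,0,0,0.65,0,0,0,1,0,0,0.75,0,0,0,1,0,0,0.82,0,0,0,1,0,0,0.82,0,0,0,1,0,0,0.82,0,0,0,1])

```text
t: 9.78
position: [0.5975, 0.2031, 0.0456]
tool_rot: [0.586, 0.81, 0.0, 0.0]
force: [-0.8, -0.0, 2.3]
finger_gap: 0.0088
```

```bash
python3 d.py .5977 .2031 .0455 .319;python3 g.py w7 wrist;  python3 g.py s7 scene; python3 -c "
from ov import *
ov('w7',(.5977,.2031,.0455),.319,[GO,NG],(200,140,360,240),'pics/h3.png',5)
s=load('s7')['image'][120:230,310:420,::-1];cv2.imwrite('pics/i2.png',cv2.resize(s,None,fx=5,fy=5,interpolation=cv2.INTER_CUBIC))"
```

```text
t 9.78 pos [0.5975 0.2031 0.0456] psi 0.319 tilt [0.0001 0.0002] gap 0.0088 F [-0.84 -0.01  2.29]
d [-0.0, 0.02, 0.01] w [0.0, -0.0, 0.0]
```

View pics/h3.png

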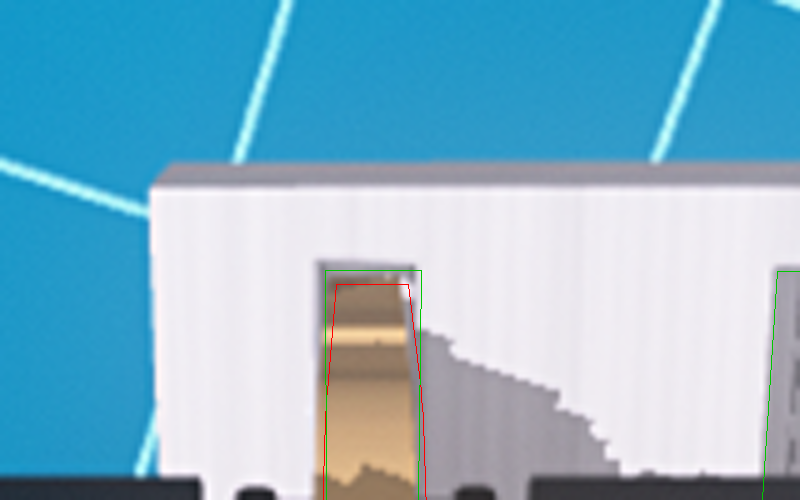

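View pics/i2.png

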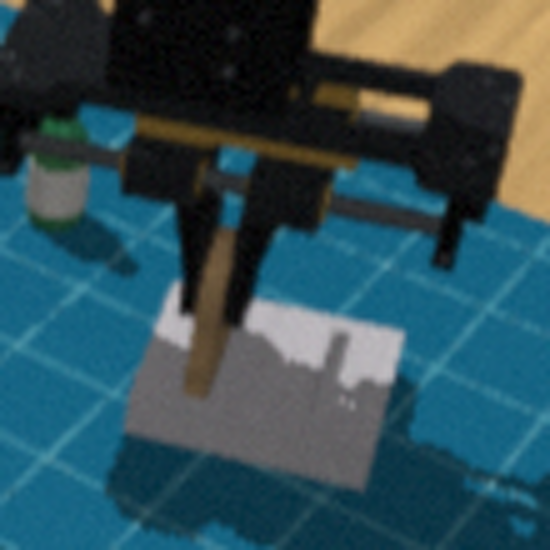

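The first contact is 2.3 N at 45.6 mm, against 45.5 mm expected for home. I'll press a little more to confirm it has bottomed.

play_rows(deltas=[0,0,0.1,0,0,0,1,0,0,0.1,0,0,0,1,0,0,0.1,0,0,0,1])

```text
t: 10.25
position: [0.5976, 0.203, 0.0455]
tool_rot: [0.586, 0.81, 0.0, -0.0]
force: [-1.7, -1.2, 8.4]
finger_gap: 0.0087
```

```bash
python3 d.py .6452 .2188 .085 .319
```

```text
t 10.25 pos [0.5976 0.203  0.0455] psi 0.319 tilt [0.0001 0.0005] gap 0.0087 F [-1.74 -1.25  8.38]
d [0.01, 5.02, -3.94] w [0.0, -0.0, -0.0]
```

Bottomed: 8.4 N with no further travel. Lifting out and stepping over to the no-go slot.

play_rows(deltas=[0,0,-0.5,0,0,0,1,0,0,-1.3,0,0,0,1,0,0,-2.3,0,0,0,1,0,0,-3.3,0,0,0,1,0,0.5,-4.0,0,0,0,1,0,1.7,-4.1,0,0,0,1,0,3.0,-4.1,0,0,0,1,0,4.2,-4.1,0,0,0,1,0,4.9,-4.1,0,0,0,1,0,5.0,-4.1,0,0,0,1,0,5.0,-4.1,0,0,0,1,0,5.0,-4.1,0,0,0,1])

```text
t: 11.75
position: [0.6446, 0.2186, 0.0853]
tool_rot: [0.586, 0.81, -0.0, -0.0]
force: [0.2, 0.1, -0.3]
finger_gap: 0.0089
```

```bash
python3 d.py .6452 .2188 .0615 .319;python3 g.py w8 wrist;   python3 -c "
from ov import *
ov('w8',(.6452,.2188,.086),.319,[GO,NG],(200,140,360,240),'pics/h4.png',5)"
```

```text
t 11.75 pos [0.6446 0.2186 0.0853] psi 0.319 tilt [-0.0004  0.    ] gap 0.0089 F [ 0.23  0.14 -0.28]
d [-0.0, 0.07, 2.38] w [-0.0, -0.0, -0.0]
```

View pics/h4.png

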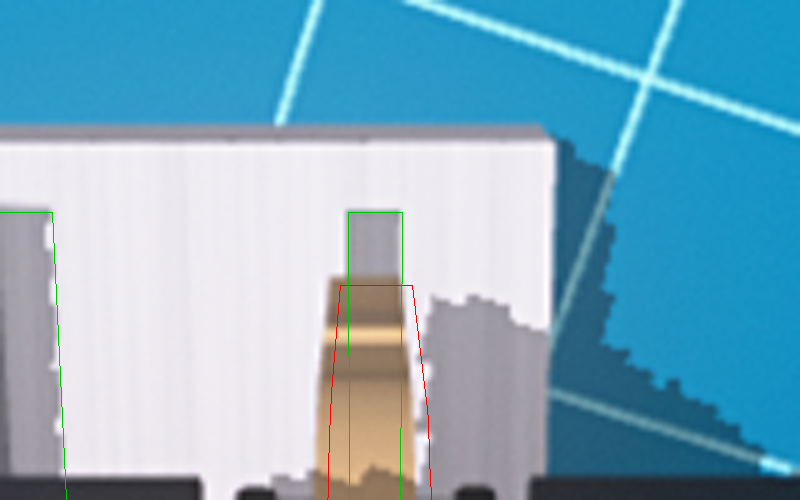

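The former's centre is at crop x 366 and the no-go slot's at 375, so it needs about 1 mm in +y. Correcting and setting it down on the mouth.

play_rows(deltas=[0,0.1,0.3,0,0,0,1,0,0.1,0.9,0,0,0,1,0,0.1,1.5,0,0,0,1,0,0.1,1.9,0,0,0,1,0,0.1,2.1,0,0,0,1,0,0.1,2.1,0,0,0,1,0,0.1,2.1,0,0,0,1])

```text
t: 12.68
position: [0.646, 0.2191, 0.0645]
tool_rot: [0.586, 0.81, 0.0, 0.0]
force: [0.5, -0.1, -0.2]
finger_gap: 0.0089
```

```bash
python3 d.py .6452 .2188 .0615 .319;python3 g.py w9 wrist;   python3 -c "
from ov import *
ov('w9',(.6452,.2188,.0642),.319,[GO,NG],(200,140,360,240),'pics/h5.png',5)"
```

```text
t 12.68 pos [0.646  0.2191 0.0645] psi 0.319 tilt [0.0003 0.0002] gap 0.0089 F [ 0.52 -0.07 -0.2 ]
d [0.0, -0.09, 0.3] w [0.0, -0.0, -0.0]
```

View pics/h5.png

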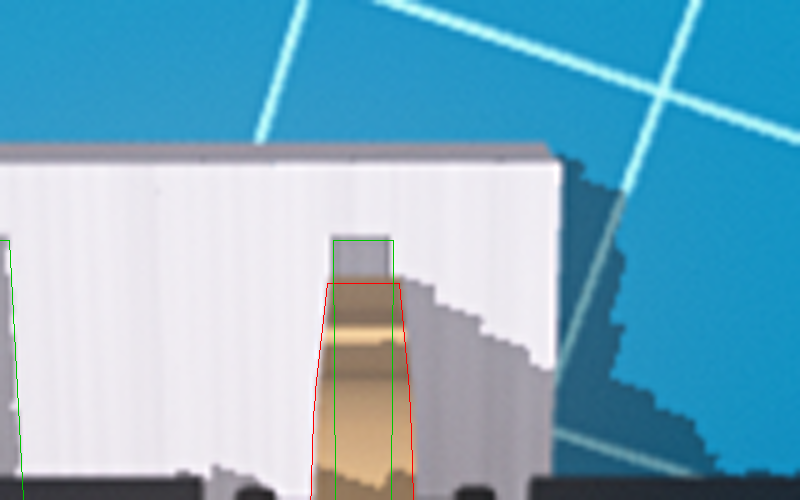

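play_rows(deltas=[0,-0.05,0.1,0,0,0,1,0,-0.05,0.2,0,0,0,1,0,-0.05,0.28,0,0,0,1,0,-0.05,0.34,0,0,0,1,0,-0.05,0.36,0,0,0,1,0,-0.05,0.36,0,0,0,1,0,-0.05,0.36,0,0,0,1])

```text
t: 13.6
position: [0.6455, 0.2189, 0.0615]
tool_rot: [0.586, 0.81, 0.0, -0.0]
force: [-2.3, -1.3, 5.1]
finger_gap: 0.0085
```

```bash
python3 d.py .6452 .2188 .0615 .319;python3 g.py w10 wrist;python3 g.py s10 scene;   python3 -c "
from ov import *
ov('w10',(.6452,.2188,.0615),.319,[GO,NG],(200,140,360,240),'pics/h6.png',5)
s=load('s10')['image'][120:230,310:420,::-1];cv2.imwrite('pics/i3.png',cv2.resize(s,None,fx=5,fy=5,interpolation=cv2.INTER_CUBIC))"
```

```text
t 13.6 pos [0.6455 0.2189 0.0615] psi 0.319 tilt [0.0001 0.0003] gap 0.0085 F [-2.31 -1.3   5.1 ]
d [-0.0, -0.03, 0.0] w [0.0, -0.0, -0.0]
```

View pics/h6.png

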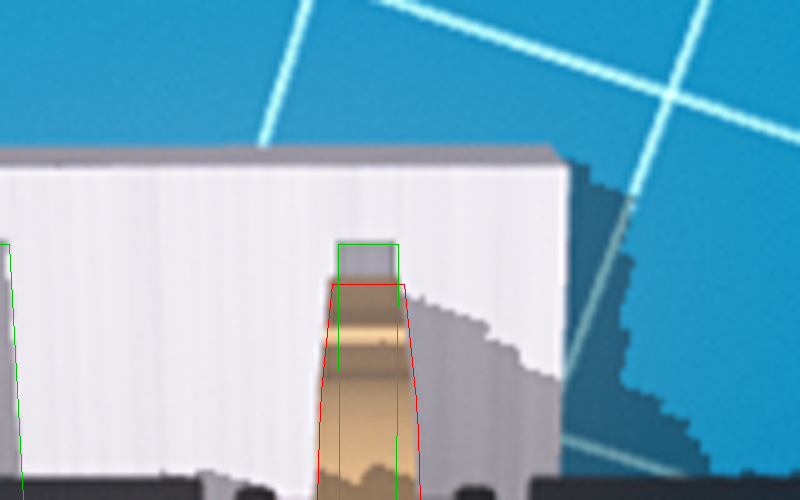

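View pics/i3.png

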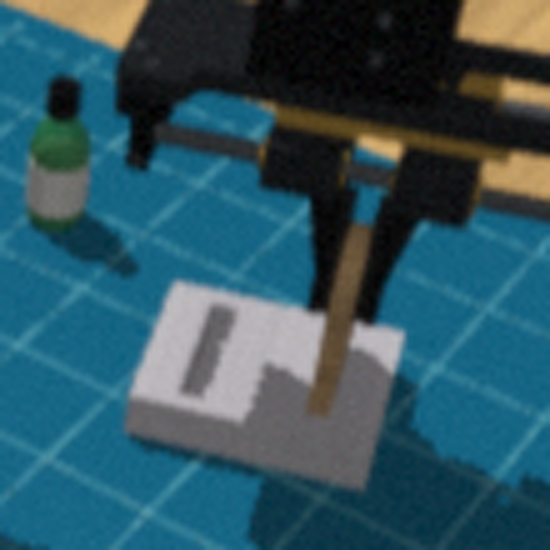

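It stopped at 61.5 mm, exactly the expected height, with 5.1 N. It is centred too, 366 against 367 in the crop. I'll dwell briefly, then lift and travel to the jig.

play_rows(deltas=[0,0,0,0,0,0,1,0,0,0,0,0,0,1,0,0,0,0,0,0,1,0,0,0,0,0,0,1,0,0,-1.0,0,0,0,1,0,0,-3.0,0,0,0,1,0,0,-5.5,0,0,0,1,0,0,-7.2,0,0,0,1,0,0,-8.0,0,0,0,1,0,0,-8.0,0,0,0,1])

```text
t: 14.95
position: [0.6456, 0.219, 0.1413]
tool_rot: [0.586, 0.81, 0.0, 0.0]
force: [-0.2, 0.1, -0.9]
finger_gap: 0.0088
```

```bash
python3 d.py .5815 -.1765 .14 .215
```

```text
t 14.95 pos [0.6456 0.219  0.1413] psi 0.319 tilt [0.0008 0.0005] gap 0.0088 F [-0.23  0.13 -0.91]
d [-35.54, -18.49, 0.1] w [0.001, -0.0, 0.104]
```

play_rows(deltas=[-1.5,-0.7,0,0,0,0.004,1,-4.8,-2.2,0,0,0,0.012,1,-9.5,-4.3,0,0,0,0.024,1,-14.5,-6.6,0,0,0,0.036,1,-19.5,-8.8,0,0,0,0.049,1,-24.5,-11.1,0,0,0,0.061,1,-29.5,-13.4,0,0,0,0.074,1,-34.5,-15.6,0,0,0,0.086,1,-38.5,-17.4,0,0,0,0.096,1,-40.9,-18.5,0,0,0,0.102,1,-41.7,-18.9,0,0,0,0.104,1,-41.7,-18.9,0,0,0,0.104,1])

```text
t: 16.45
position: [0.596, -0.2364, 0.1401]
tool_rot: [0.628, 0.779, -0.0, -0.001]
force: [-0.2, -0.4, -0.0]
finger_gap: 0.0087
```

play_rows(deltas=[0,0,0,0,0,0,1,0,0,0,0,0,0,1,0,0,0,0,0,0,1])

```text
t: 16.82
position: [0.597, -0.2354, 0.1407]
tool_rot: [0.627, 0.779, 0.0, -0.0]
force: [0.0, -0.9, -0.3]
finger_gap: 0.0088
```

```bash
python3 g.py w11 wrist; python3 d.py .5815 -.1675 .14 .215; python3 -c "
from ov import *
ov('w11',(.5815,-.2,.14),.215,[ST],(230,100,360,220),'pics/h7.png',5)"
```

```text
t 16.88 pos [ 0.5969 -0.2357  0.1407] psi 0.216 tilt [0.     0.0002] gap 0.0086 F [ 0.07 -0.35 -0.51]
d [6.99, -0.04, 0.07] w [0.0, -0.0, 0.001]
```

View pics/w11.png

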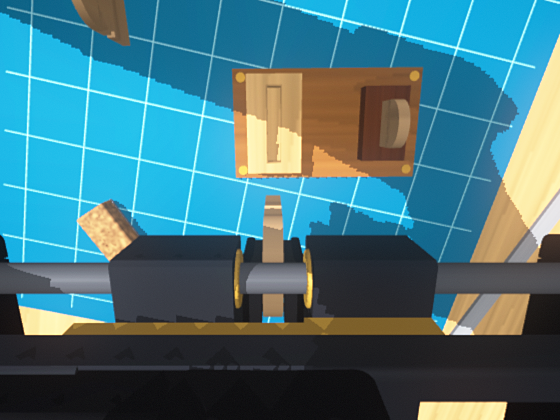

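View pics/h7.png

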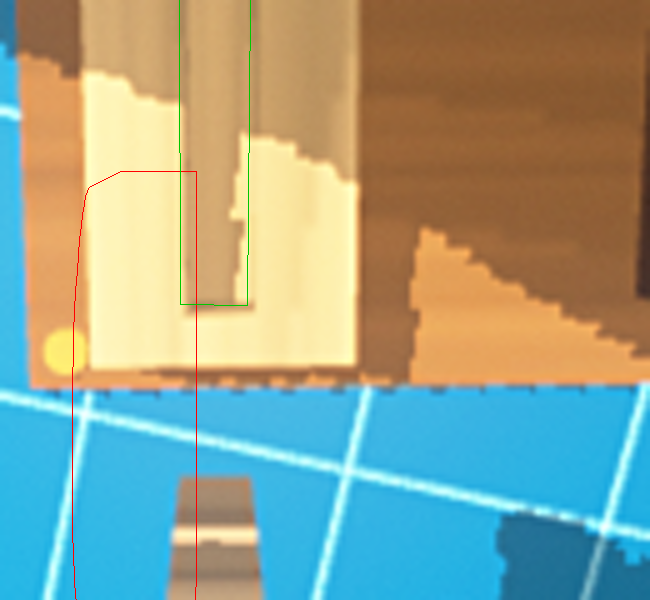

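```bash
python3 -c "
from ov import *
t=load('w11')['image'][:,:,::-1]
cv2.imwrite('pics/j.png',cv2.resize(t[62:182,230:320],None,fx=6,fy=6,interpolation=cv2.INTER_CUBIC)[:600+120])"
```

```text
(no output)
```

View pics/j.png

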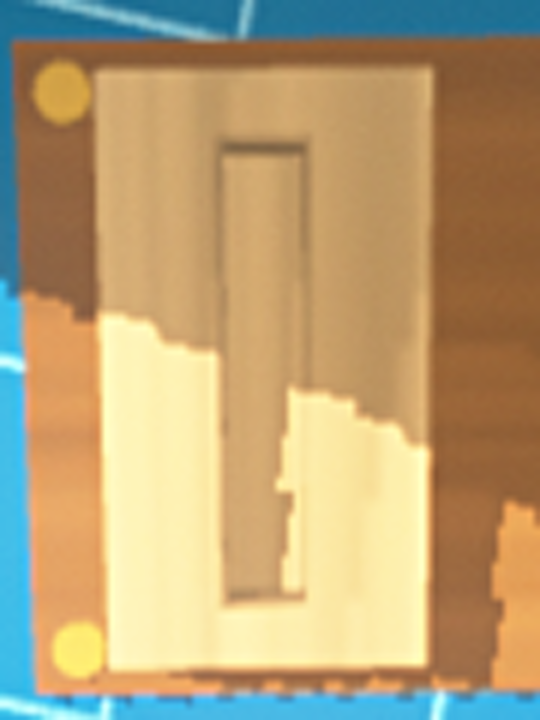

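```bash
python3 - <<'E'
from h import *
f=load("w11")
G=np.array([[95,68],[434,66],[428,669],[108,671]])/6+[230,62]-.4
p,r=fitplanar(f,[[-.022,.039],[.022,.039],[.022,-.039],[-.022,-.039]],G,.028,[.58,-.17,.2]);print(p,r)
G=np.array([[219,145],[307,143],[304,604],[224,606]])/6+[230,62]-.4
p,r=fitplanar(f,[[-.006,.0305],[.006,.0305],[.006,-.0305],[-.006,-.0305]],G,.028,[.58,-.17,.2]);print(p,r)
E
python3 d.py .5824 -.168 .14 .205
```

```text
[ 0.58264163 -0.16879505  0.22382108] [[-0.1  0.2]
 [ 0.1  0.2]
 [-0.3 -0.3]
 [ 0.3 -0.2]]
[ 0.58233979 -0.16914217  0.22078644] [[-0.4 -0.8]
 [ 0.3 -0.5]
 [ 0.6  0.8]
 [-0.5  0.6]]
t 16.88 pos [ 0.5969 -0.2357  0.1407] psi 0.216 tilt [0.     0.0002] gap 0.0086 F [ 0.07 -0.35 -0.51]
d [6.92, 0.03, 0.07] w [0.0, -0.0, 0.011]
```

Station fits at (0.5825, −0.169) with yaw 0.222. Moving over it and down to just above the mouth.

play_rows(deltas=[1.0,0,0,0,0,0,1,3.0,0,0,0,0,-0.002,1,5.2,0,0,0,0,-0.004,1,6.5,0.02,0,0,0,-0.006,1,6.83,0.02,0.5,0,0,-0.006,1,6.83,0.02,2.0,0,0,-0.006,1,6.83,0.02,4.0,0,0,-0.006,1,6.83,0.02,5.6,0,0,-0.006,1,6.83,0.02,6.5,0,0,-0.006,1,6.83,0.02,6.7,0,0,-0.006,1,6.83,0.02,6.7,0,0,-0.006,1,6.83,0.02,6.7,0,0,-0.006,1])

```text
t: 18.38
position: [0.5828, -0.1697, 0.0743]
tool_rot: [0.625, 0.781, 0.0, 0.001]
force: [-1.2, -0.8, -0.5]
finger_gap: 0.009
```

```bash
python3 g.py w12 wrist; python3 d.py .5825 -.169 .0515 .222; python3 -c "
from ov import *
ov('w12',(.5825,-.169,.074),.222,[(.5825,-.169,.028,.222,.011)],(200,140,360,240),'pics/h8.png',5)"
```

```text
t 18.43 pos [ 0.5828 -0.1697  0.0743] psi 0.221 tilt [ 0.0012 -0.0001] gap 0.009 F [ 0.26  0.39 -0.48]
d [0.07, -0.01, 2.28] w [0.001, 0.0, -0.001]
```

View pics/h8.png

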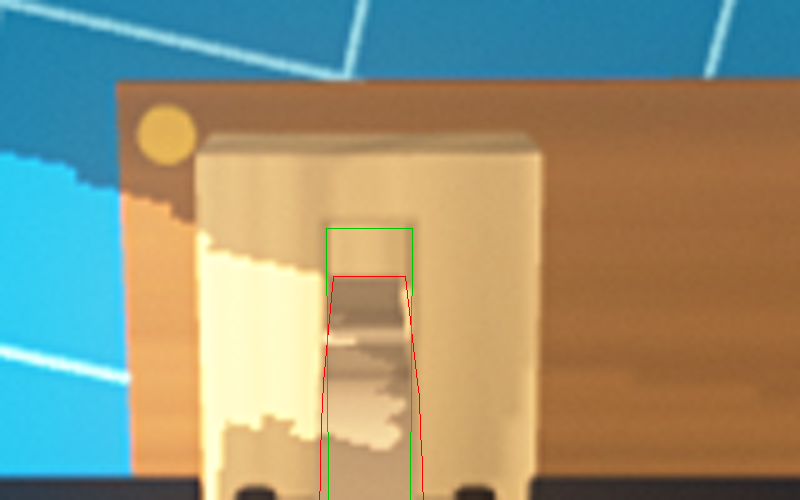

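Former centre 367, slot centre about 369 in the crop, so they are aligned. Lowering home.

play_rows(deltas=[0.05,0.02,0.3,0,0,0,1,0.05,0.02,0.6,0,0,0,1,0.05,0.02,0.9,0,0,0,1,0.05,0.02,1.2,0,0,0,1,0.05,0.02,1.5,0,0,0,1,0.05,0.02,1.8,0,0,0,1,0.05,0.02,2.0,0,0,0,1,0.05,0.02,2.15,0,0,0,1,0.05,0.02,2.25,0,0,0,1,0.05,0.02,2.3,0,0,0,1,0.05,0.02,2.36,0,0,0,1,0.05,0.02,2.36,0,0,0,1])

```text
t: 19.92
position: [0.5825, -0.1691, 0.0515]
tool_rot: [0.625, 0.781, 0.0, -0.0]
force: [-2.8, 0.5, 9.3]
finger_gap: 0.0087
```

```bash
python3 g.py w13 wrist; python3 g.py s13 scene; python3 d.py .5825 -.169 .0515 .222; python3 -c "
from ov import *
ov('w13',(.5825,-.169,.0515),.222,[(.5825,-.169,.028,.222,.011)],(200,140,360,240),'pics/h9.png',5)
s=load('s13')['image'][230:380,170:320,::-1];cv2.imwrite('pics/i4.png',cv2.resize(s,None,fx=4,fy=4,interpolation=cv2.INTER_CUBIC))"
```

```text
t 20.02 pos [ 0.5825 -0.1691  0.0515] psi 0.221 tilt [0.0003 0.0007] gap 0.009 F [-1.83  1.36  9.53]
d [0.01, -0.0, -0.0] w [0.0, -0.001, -0.001]
```

View pics/h9.png

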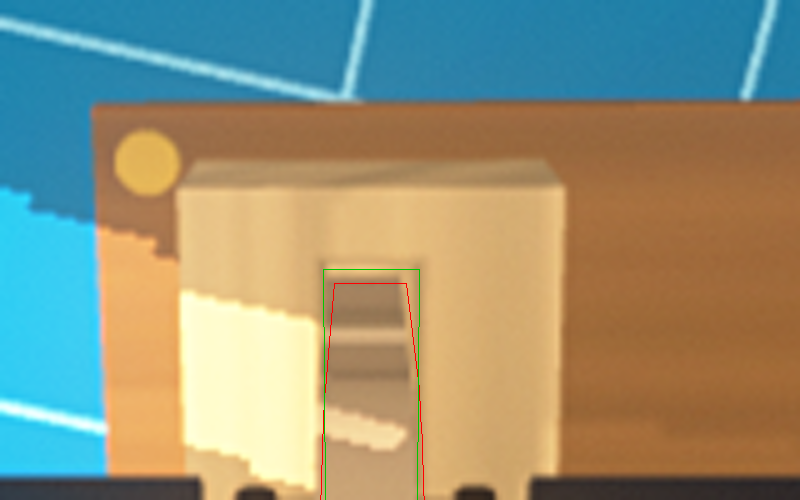

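View pics/i4.png

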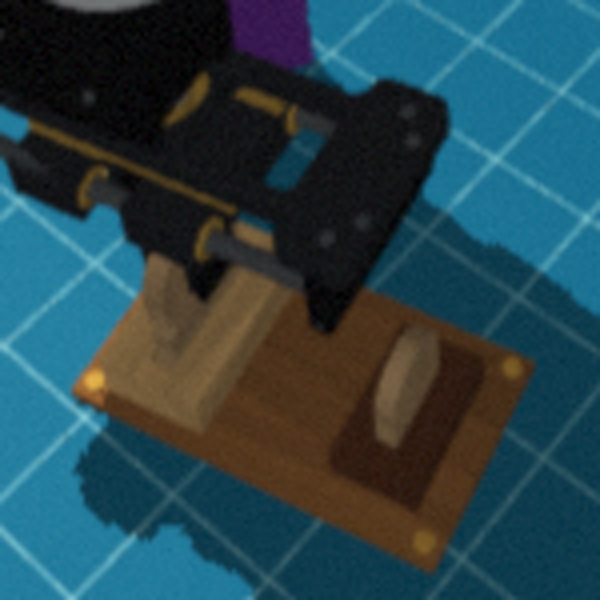

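Home: TCP at 51.5 mm as expected, 9.5 N, no further travel. Easing off, opening to half, then lifting straight up.

play_rows(deltas=[0,0,-0.06,0,0,0,1,0,0,-0.06,0,0,0,0.9,0,0,-0.06,0,0,0,0.75,0,0,-0.06,0,0,0,0.6,0,0,-0.06,0,0,0,0.5,0,0,-0.06,0,0,0,0.5])

```text
t: 20.78
position: [0.5823, -0.169, 0.0505]
tool_rot: [0.625, 0.781, -0.0, -0.0]
force: [0.0, 0.2, 0.3]
finger_gap: 0.0392
```

```bash
python3 g.py w14 wrist; python3 d.py .5825 -.169 .2 .222
```

```text
t 20.82 pos [ 0.5824 -0.169   0.0506] psi 0.221 tilt [-0.0002  0.0001] gap 0.0412 F [-0.06  0.26 -0.45]
d [0.0, 0.01, -14.94] w [-0.0, -0.0, -0.001]
```

View pics/w14.png

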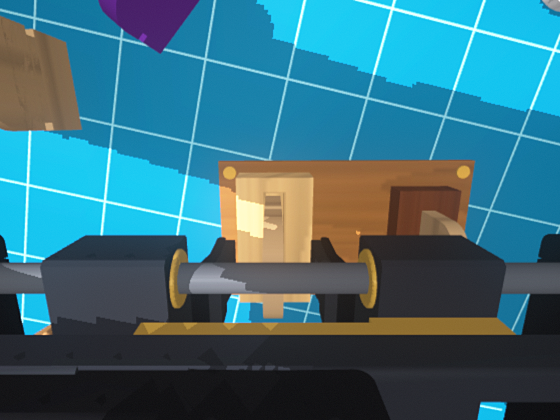

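The fingers are clear on both sides and the former stands in the slot at (273,230). Retreating straight up, then sideways so the cameras can check.

play_rows(deltas=[0,0,-0.8,0,0,0,0.5,0,0,-2.5,0,0,0,0.5,0,0,-5.0,0,0,0,0.5,0,0,-8.5,0,0,0,0.5,0,0,-12.5,0,0,0,0.5,-1.5,0,-15.5,0,0,0,0.5,-5.0,0,-17.0,0,0,0,0.5,-9.0,0,-17.0,0,0,0,0.5,-12.0,0,-17.0,0,0,0,0.5,-12.5,0,-17.0,0,0,0,0.5,-12.5,0,-17.0,0,0,0,0.5,-12.5,0,-17.0,0,0,0,0.5])

```text
t: 22.32
position: [0.6101, -0.2892, 0.2209]
tool_rot: [0.624, 0.781, 0.001, -0.0]
force: [-0.5, -0.3, 0.4]
finger_gap: 0.0435
```

```bash
python3 g.py w15 wrist;python3 g.py s15 scene;python3 g.py t15 top; python3 d.py .5825 -.169 .2 .222;python3 -c "
from ov import *
f=load('w15');print(proj(f,[.5825,-.169,.06]))
ov('w15',(.5825,-.169,.0515),.222,[],(200,60,380,200),'pics/k.png',4)
ov('s15',(.5825,-.169,.0515),.222,[],(170,230,320,380),'pics/k2.png',4)"
```

```text
t 22.48 pos [ 0.61   -0.2897  0.2208] psi 0.223 tilt [0.0001 0.0007] gap 0.0435 F [-0.7  -0.03 -0.3 ]
d [12.38, -0.02, 2.09] w [0.0, -0.001, 0.001]
[[273.1678357  62.1729885]]
```

View pics/k.png

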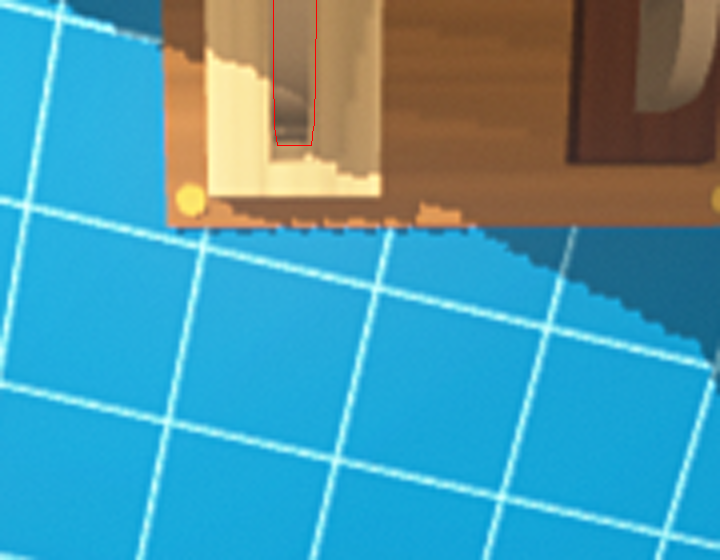

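View pics/k2.png

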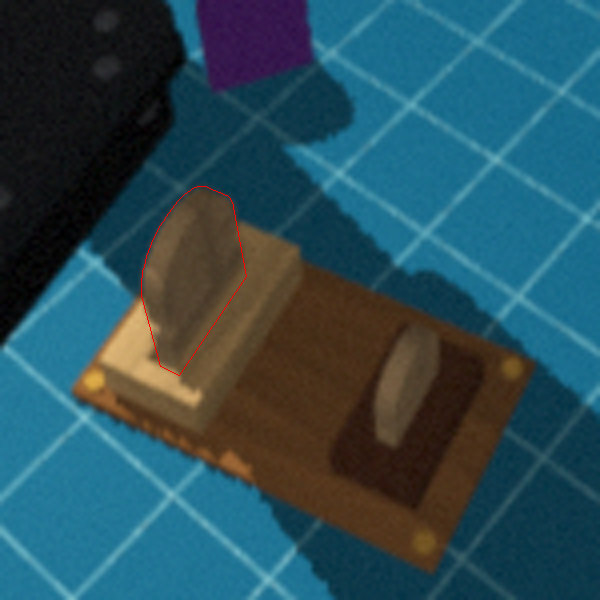

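View pics/s15.png

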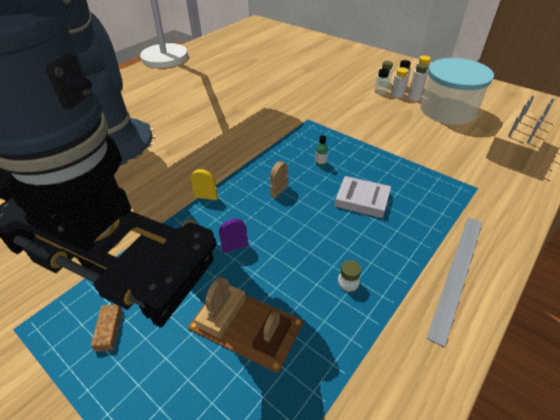

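The former in the jig matches the fully-home overlay in both views. I still need the top view for the thin former, which the arm hides in the scene view.

View pics/t15.png

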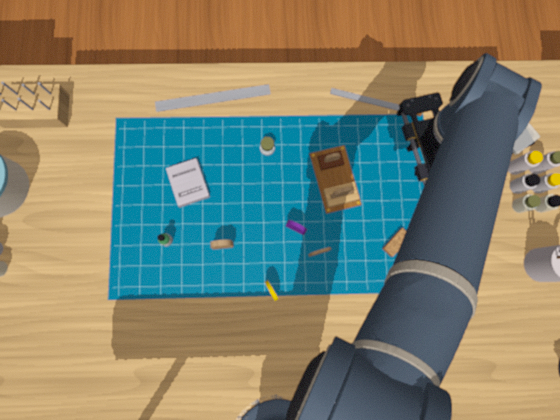

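The top view shows the thick former (221,244), thin former (319,251), purple (297,227), yellow (271,290), jar, glue bottle and sanding block all where they were. The arm touches nothing, so I'm handing in.

```bash
python3 -c "
from workcell import *
print(observe()['t']); print(close_job())"
```

```text
22.475
the job is handed in; nothing more can be done
None
```

The medium former (9 mm) has been checked on the gauge and is standing fully home in the building jig. I handed the job in at about 22.5 s of the 61 s allowed; no verdict is reported.

- **Choice:** silhouette fitting picked the centre of the three plywood formers as the 9 mm one. The right one fitted as 6 mm, and the left one I took as the 13 mm by its looks.
- **Go slot:** it bottomed with the tool at 45.5 mm, the height expected for fully home. It took 8.4 N there with no further travel.
- **No-go slot:** it stopped on the mouth at 61.5 mm, as expected, under 5.1 N. It was centred to within about 0.2 mm in the wrist view.
- **Jig:** it bottomed at 51.5 mm under 9.5 N before I let go. After retreating, the former matched the fully-home outline in the scene view and, where it was in frame, in the wrist view.
- **Everything else:** the last top view shows the thin and thick formers, both look-alikes, the jar, the glue bottle and the sanding block where they started. The arm was clear of everything.

No check failed. The wrist-camera overlays showed shifts of up to about 1 mm, within the stated calibration, so I aligned the former to each slot in the images.

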